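# Clamp a glued charger case in a turnbuckle clamp

### The arm

A 6-joint arm with a two-finger parallel gripper is mounted at the origin on a cart in front of the work surface, level with it; the furniture and walls round the work are solid. World frame = base frame: x ahead of the robot, y to its left, z up, the work surface at z = 0. Lengths are in m, angles in rad, forces in N, time in s.
With the tool pointing down it reaches from about 0.25 to 0.8 m from the base axis. Payload 3.9 kg.
Tool frame: the origin (TCP) lies between the finger pads; the fingertips stand 11 mm ahead of it and the grasp point (between the pads) lies 8 mm behind it; z points along the fingers, y is the line along which they close (so a half turn about z gives the same grasp; the last joint's range is limited). The gripper opens to 85 mm and grips with 20 to 120 N. Pads are 22 mm wide; open, the fingers measure 114 mm over their backs; the gripper's body (76 mm by 85 mm) begins 54 mm behind the grasp point. The pads swing forward as they close: fully open they stand 13 mm farther back than shut.
Start: joints at [-1.157, 0.26, -0.138, 1.173, 0, 1.571], TCP at [0.211, -0.481, 0.242] pointing down, gripper open.
Joint ranges: [-2.78, 2.78], [-0.83, 1.72], [-1.28, 1.37], [-1.9, 2.12], [-1.57, 1.48], [-3.14, 3.14]. Speed limits (rad/s): [2.57, 2.57, 3.14, 3.14, 3.14, 3.14].

### API

Orientations are given as a 3x3 rotation matrix whose columns are the frame's x, y, z axes.
In Python, from bench import env gives the robot as it stands.
- The arm moves only by the tool move_arm, never from a script. Its argument "plan" is a list of rows, each a list of 3 entries, a list of its own where there are three numbers: the shift along the world's x, y, z in units of 0.08 m (1.0 is 0.08 m), then the turn, a rotation vector about the world's x, y, z in units of pi/4 rad (1.0 is pi/4 rad), then the opening, from 0 (shut) to 1 (fully open). In form: [[[tx, ty, tz], [wx, wy, wz], grip], ...]. A call has 1 to 8 rows; each row is the pose to reach, as a shift and turn from the pose commanded when the call began; what a row does not reach only later rows make up. A row lasts 1/8 s, in which the tool goes at most 62.5 mm and 10.7 degrees, less where a joint would pass 70% of its speed; a pose out of reach is approached as far as the arm can. A call with a number of a shift or a turn outside -1 to 1 is refused whole. A call with a gripper value outside its range is refused whole. The fingers move at their own pace and stop on an object; "grip_force" is the grip in N (left out, the last holds). Time passes only in rows, so rows that repeat a pose let the fingers close. It gives the time, the measured TCP pose, the force, the opening and the grip force at its end, in the units of the state.
- env.read_state(): the state, without advancing time (a new reading comes with each control period).
- env.get_image(name): name is "side" or "top"; returns a dict with "image" (384x512x3 uint8, red, green, blue), "z_map" (384x512 float32, m along the optical axis (not along the pixel's ray), 0 where there is no reading), "intrinsics" (3x3 intrinsics, pixels), "R" (3x3) and "t" (3): a world point X has camera coordinates R X + t. Camera axes: x right, y down, z forward; pixel columns grow to the right and rows downward; lengths in m; the calibration is good to about 2 mm. A picture is of the moment at which its call begins.
- env.finish_job(): hands the job in; it is judged then, once.
The state is a dict: "time_s": time; "joints": joint angles; "qvel": joint speeds; "effort": joint torques, N m; "position": TCP position; "tcp_rot": TCP orientation; "contact_force": force on the tool from outside, world axes, zero at the start; "torque": the same for the moment, N m; "width": opening from 0.0 (shut) to 1.0 (fully open); "grasp_force": force on a finger pad.
Only numpy, scipy, OpenCV 4.12 (cv2) and the standard library are available. Lean on these libraries where they do the work, as an engineer would, in place of code of your own. Each camera call takes 0.05 s, during which the arm holds its last target. There are 200 camera calls.

### The job

The case of the white charger block has just been glued. Lay it flat on the black rubber bed of the clamp, lengthwise between the two orange pads, let go of it, and then turn the clamp's brass hexagonal turnbuckle body so that both jaws draw in and the sprung pads hold the case firmly at both ends, each pad pushed back about half of its 6 mm spring travel and never bottomed out. Tighten only with the turnbuckle, do not force the jaws by hand, and leave the other things on the bench where they are.

Things in the scene. Friction and masses are not known exactly. Their poses are not given: they have to be found in the camera images.
- charger: the work: a white charger block, 95 (its x) x 58 (its y) x 26 (z) mm, a plain box of 70 to 140 g lying flat on the bench ahead of the robot, to the left of the clamp. Origin: middle of its underside, +z up. Grip it across the 58 mm. Either end may face either pad.
- clamp_frame: bench clamp fixed to the bench; its place and yaw vary. Aluminium plate, x -73..+80, y -108..+108 mm, top 12 mm above the bench. Origin on the bench; +z up, +y along the turnbuckle, which runs along the side nearer the robot (axis at x = -55 mm, 78 mm above the bench); the bed is on the +x side. Steel rails on the plate are no higher than 15 mm.
- bed_centre (a point): centre of the top of the black rubber bed (50 x 90 mm, top 16 mm above the bench), at [50, 0, 16] mm in the clamp's frame, same axes. The block belongs here, its 95 mm length along the clamp's y, midway between the pads, with 6.5 to 10 mm free at either end at the start. The turnbuckle's axis is 105 mm away in -x.
- hex_centre (a point): centre of the brass hexagonal turnbuckle body, on its axis: 64 mm long along y, 22 mm across flats, 25 across corners, free all round for fingers (66 mm down to the plate). Dark bearing posts, 24 mm in diameter at the axis, stand 36 to 41 mm to either side along y. The point turns with the body; its y axis is the turning axis.
- turnbuckle (a joint): turn of the brass body about the clamp's +y, rad; more closes: its top goes to +x, away from the robot. At 0 and every 1.047 rad two flats face +x and -x and fit a vertical tool closing along x. Starts 0 to 0.7, stops at 3.4, stays put (0.25 N m friction). Each jaw goes in 5 mm per rad: pads touch the centred block at 2.0 rad; 2.6 is ideal (3 mm pushed back), at 3.2 they bottom.
- jaw_left: left jaw carriage (clamp's +y side), blue: a column 20 x 12 mm, 92 mm high, holding the steel threaded rod at the turnbuckle, and a low beam to the jaw plate at the bed's end (top 42 mm above the bench). At turnbuckle 0 its inner faces are 71.5 mm, the pad face 57.5 mm from the clamp's middle. Origin: bench level, clamp's x = 0, middle of its 12 mm thickness.
- jaw_right: right jaw carriage (clamp's -y side), mirror image of the left one; both move inward together by the turnbuckle.
- pad_left (a joint): how far the left orange pad is pushed back into its jaw against its spring, m: 0 free, 0.006 bottomed out; 1.5 N per mm. The pad is 44 (x) x 8 (y) x 18 (z) mm, centred 27 mm above the bench.
- pad_right (a joint): the same for the right orange pad.
- amber_dropper: bystander: amber dropper bottle with a black top, 33 x 34 x 102 mm, origin under its middle
- reel: bystander: black and white wire reel standing on its flange, 52 mm in diameter, 32 mm high, origin under its middle
- marker: bystander: white and blue marker pen lying down, 17 x 116 x 17 mm, origin under its middle
- carton: bystander: small printed flat carton, 68 x 100 x 19 mm, origin under its middle
Not all that is in view belongs to the job. Leave any green look-alike of the charger alone.

How it is judged:
On the way, in this order (a step that is already met when the one before it is completed fails the run):
1. the case lies flat on the bed, lengthwise between the pads, let go, while the pads are still free of it (x of charger in the frame of bed_centre between -0.009 and 0.009 m and y of charger in the frame of bed_centre between -0.01 and 0.01 m and z of charger in the frame of bed_centre below 0.003 m and angle between charger's own z axis and vertical below 0.08 rad and angle between the x axis of charger and the y axis of bed_centre, either way round below 0.2 rad and contact force between charger and the fingers below 0.05 N and value of joint each of pad_left, pad_right below 0.0006 m), for 0.2 s.
2. both pads are pushed back at least 1.2 mm by the case (value of joint each of pad_left, pad_right above 0.0012 m and value of joint turnbuckle above 2 rad), for 0.2 s.
At the end, for the whole second after the job is handed in: The charger lies flat (within 4.5 degrees, underside no more than 4 mm over the bed) on the rubber bed, its middle within 10 mm of the bed's centre line in the clamp's x, its length along the clamp's y within 7 degrees, at rest; each orange pad is pushed back between 1.2 and 5.2 mm (value of joint pad_left between 0.0012 and 0.0052 m and value of joint pad_right between 0.0012 and 0.0052 m and x of charger in the frame of bed_centre between -0.01 and 0.01 m and z of charger in the frame of bed_centre below 0.004 m and angle between charger's own z axis and vertical below 0.08 rad and angle between the x axis of charger and the y axis of bed_centre, either way round below 0.12 rad and linear speed of charger below 0.01 m/s); the robot touches nothing.
It fails at once if a pad is bottomed out in its jaw (overtightened, pushed back more than 5.7 mm) (value of joint any of pad_left, pad_right above 0.0057 m).
It fails at once if a jaw is pushed directly by the robot with more than 30 N (contact force between any of jaw_left, jaw_right and the arm above 30 N or contact force between any of jaw_left, jaw_right and the fingers above 30 N).
It fails at once if another thing on the bench is moved by more than 30 mm (distance of any of amber_dropper, reel, marker, carton from where it was at the start of the episode above 0.03 m).
It also fails if it takes over 66 s, if anything falls off the work surface, if the arm or the gripper's body presses on something with over 40 N, if the wrist force passes 120 N, or if a joint passes its speed limit or range.

## Working session

There is one attempt and no reset: what is moved stays moved. The work goes in short steps, Python scripts to look and compute and a tool call to move; the robot and the scene stay as the last step left them, time stands still between calls to the robot, and variables do not carry over. Pictures are saved under pics/ and viewed, at most 10 in all, crops included, and the job is handed in when it is done.

Besides the shell and the picture viewer there is one more tool, called after "Emit:" by a JSON object that holds its "method" and its "body", one argument or row to a line. move_arm: Moves the arm, as the interface text tells. Its arguments: {"type":"object","properties":{"plan":{"type":"array"},"grip_force":{"type":"number"}},"required":["plan"]}

```bash
mkdir -p pics
cat > h.py <<'E'
import numpy as np, cv2
from bench import env
def world(d):
    z=d["z_map"].astype(float);K=np.array(d["intrinsics"]);R=np.array(d["R"]);t=np.array(d["t"])
    v,u=np.mgrid[:z.shape[0],:z.shape[1]]
    c=np.stack([(u-K[0,2])/K[0,0]*z,(v-K[1,2])/K[1,1]*z,z],-1)
    return (c-t)@R
def snap(n,f):
    d=env.get_image(n);cv2.imwrite(f"pics/{f}.png",d["image"][:,:,::-1]);return d,world(d)
E
python3 - <<'E'
from h import *
for n in("top","side"):
    d,W=snap(n,n+"0");print(n,d["R"],d["t"])
s=env.read_state();print(s["tcp_rot"],s["position"],s["width"])
E
```

```text
top [[-2.38872910e-02 -9.99703401e-01 -4.74428951e-03]
 [-9.77829881e-01  2.43516474e-02 -2.07980096e-01]
 [ 2.08033940e-01 -3.28973032e-04 -9.78121552e-01]] [-0.21287888  0.56854427  1.11742995]
side [[ 0.99434085 -0.10496026  0.01642016]
 [-0.04206396 -0.53090317 -0.84638788]
 [ 0.09755461  0.84090734 -0.53231376]] [-0.58329674 -0.01231072  1.34216732]
[[ 9.15596788e-01  4.02097058e-01 -6.91112944e-04]
 [ 4.02097652e-01 -9.15595423e-01  1.58075236e-03]
 [ 2.83602443e-06 -1.72522667e-03 -9.99998512e-01]] [ 0.21085623 -0.48015279  0.24156655] 0.9968157204060554
```

View pics/top0.png

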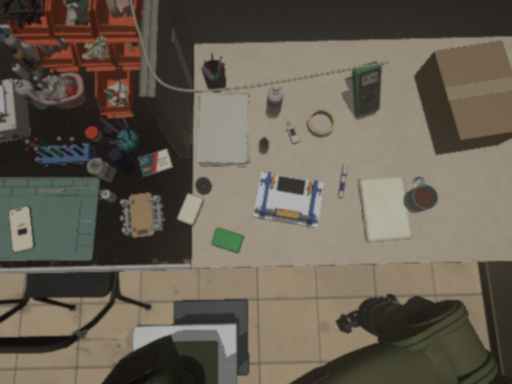

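View pics/side0.png

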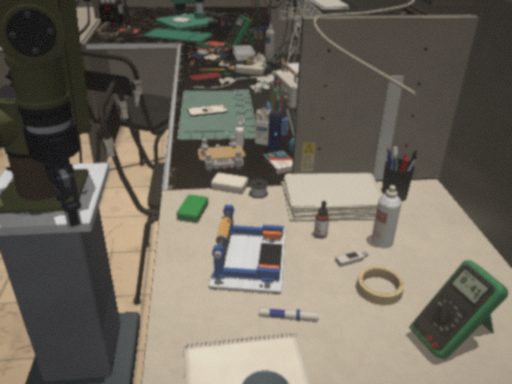

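The top view shows the charger at pixel (190,208), the clamp at (288,200), the green look-alike at (227,240) and the reel at (203,185). The side view shows the charger at (229,183), the clamp at (250,255) and the brass body at (222,232).

```bash
cat > m.py <<'E'
from h import *
def rect(P):
    c,s,a=cv2.minAreaRect((P[:,:2]*1000).astype(np.float32)); return np.round(c,1),np.round(s,1),round(a,1)
def box(W,x0,x1,y0,y1,z0,z1):
    return (W[...,0]>x0)&(W[...,0]<x1)&(W[...,1]>y0)&(W[...,1]<y1)&(W[...,2]>z0)&(W[...,2]<z1)
E
python3 - <<'E'
from m import *
for n in("top","side"):
    d=env.get_image(n);W=world(d);I=d["image"].astype(int);print(n,np.array(d["intrinsics"])[0,0])
    pts=dict(ch=(190,208),brass=(288,213),bed=(293,185),plate=(288,200),reel=(203,185),green=(227,240),bench=(240,215)) if n=="top" else dict(ch=(229,183),brass=(222,232),bed=(271,252),plate=(245,255),reel=(258,187),green=(192,207),bench=(300,260))
    for k,(u,v) in pts.items():print(k,np.round(W[v,u]*1000),I[v,u])
    c=W[pts["ch"][1],pts["ch"][0]]
    m=box(W,c[0]-.08,c[0]+.08,c[1]-.08,c[1]+.08,.017,.035)&(I.min(-1)>110)
    k,l,st,_=cv2.connectedComponentsWithStats(m.astype(np.uint8))
    m=l==l[pts["ch"][1],pts["ch"][0]]
    print("charger",rect(W[m]),m.sum(),np.median(W[m][:,2]))
    b=W[pts["bed"][1],pts["bed"][0]]
    nb=box(W,b[0]-.17,b[0]+.08,b[1]-.15,b[1]+.15,-.01,.12)
    blue=nb&(I[...,2]>I[...,0]*1.5)&(I[...,2]>60)
    orange=nb&(I[...,0]>I[...,2]*1.7)&(I[...,0]>90)
    white=nb&(W[...,2]>.006)
    print("all>6mm",rect(W[white]))
    for nm,mm in(("blue",blue),("orange",orange)):
        k,l,st,cc=cv2.connectedComponentsWithStats(mm.astype(np.uint8))
        for i in range(1,k):
            if st[i,4]>6: P=W[l==i];print(nm,np.round(cc[i]),st[i,4],rect(P),"z",np.round(np.percentile(P[:,2],[5,50,95])*1000))
    x,y=(240,150) if n=="top" else (200,190)
    cv2.imwrite(f"pics/{n}z.png",cv2.resize(d["image"][y:y+100,x:x+110,::-1],None,fx=5.4,fy=5.4,interpolation=cv2.INTER_CUBIC))
E
```

```text
top 370.89873979789644
ch [511. -18.  21.] [171 169 151]
brass [ 477. -329.   90.] [158 125  79]
bed [ 580. -356.   16.] [55 51 49]
plate [ 531. -338.   12.] [173 174 175]
reel [592. -56.  -4.] [68 63 57]
green [ 405. -137.   25.] [ 70 127  77]
bench [ 487. -179.    2.] [155 145 129]
charger (array([509.5, -17.6]), array([54.9, 90.7]), 68.2) 451 0.024123053607015072
all>6mm (array([ 539.5, -350.8]), array([308.1, 213.9]), 85.1)
blue [266. 192.] 106 (array([ 549.8, -262.4]), array([ 16.2, 136.4]), 77.6) z [24. 39. 92.]
blue [313. 201.] 117 (array([ 519.5, -414.3]), array([ 13.9, 135.3]), 77.7) z [30. 39. 92.]
orange [273. 180.] 20 (array([ 593.1, -288.5]), array([ 5.5, 37.5]), 80.2) z [31. 34. 37.]
orange [310. 187.] 27 (array([ 566.7, -407.5]), array([ 7.9, 37.5]), 72.9) z [30. 34. 38.]
orange [288. 214.] 116 (array([ 476.2, -327.9]), array([59.4, 18.5]), 78.8) z [83. 87. 91.]
side 486.7900593119422
ch [511. -39.  24.] [209 198 178]
brass [ 477. -350.   88.] [199 153  93]
bed [ 588. -340.   17.] [63 62 59]
plate [ 529. -338.   11.] [212 212 208]
reel [587. -74.  29.] [70 67 64]
green
[... 154 characters left out ...]
703
all>6mm (array([ 543.3, -326. ]), array([249., 272.]), 0.1)
blue [229. 207.] 21 (array([ 497.4, -257.7]), array([ 8.9, 14.3]), 67.9) z [86. 90. 92.]
blue [254. 228.] 193 (array([ 560.3, -269.1]), array([ 13.2, 123.2]), 79.5) z [24. 33. 42.]
blue [219. 248.] 42 (array([ 475.3, -393.5]), array([42.2, 18. ]), 59.9) z [83. 90. 92.]
blue [250. 272.] 341 (array([ 524.2, -419.1]), array([ 17.2, 132.9]), 77.9) z [20. 32. 41.]
orange [224. 227.] 161 (array([ 483.1, -326.4]), array([68.5, 19.6]), 79.2) z [81. 87. 90.]
orange [272. 234.] 132 (array([ 596.8, -287.3]), array([19.7, 43.3]), 72.6) z [22. 31. 36.]
orange [269. 265.] 63 (array([ 574.4, -394.1]), array([37.1, 41.6]), 80.0) z [13. 33. 37.]
```

View pics/topz.png

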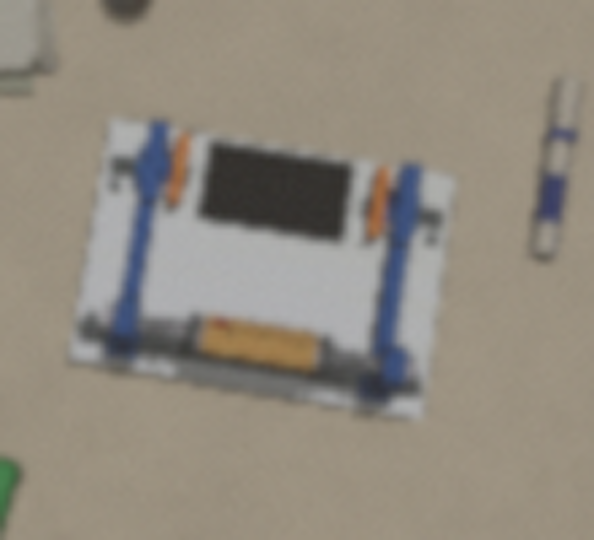

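The zoomed view shows the bed at about (276,190), the orange pads at (178,170) and (378,205), and the brass body at (262,342). Next I refine the clamp pose, charger pose and hex angle.

```bash
cat > m2.py <<'E'
from m import *
from scipy.optimize import least_squares
def plane(d,uv,z):
    K=np.array(d["intrinsics"]);R=np.array(d["R"]);t=np.array(d["t"])
    r=np.c_[(uv[:,0]-K[0,2])/K[0,0],(uv[:,1]-K[1,2])/K[1,1],np.ones(len(uv))]@R
    o=-R.T@t; return o+r*((z-o[2])/r[:,2])[:,None]
def comp(m,near):
    k,l,st,cc=cv2.connectedComponentsWithStats(m.astype(np.uint8))
    i=1+np.argmin(np.hypot(*(cc[1:]-near).T)+1e3*(st[1:,4]<40)); v,u=np.nonzero(l==i); return np.c_[u,v].astype(float)
def mom(P):
    c=P[:,:2].mean(0);w,V=np.linalg.eigh(np.cov((P[:,:2]-c).T)); a=np.degrees(np.arctan(V[1,1]/V[0,1])) 
    return np.round(c*1000,1),np.round(np.sqrt(12*w)*1000,1),round(a,1)
E
python3 - <<'E'
from m2 import *
cs=[]
for n in("top","side"):
    d=env.get_image(n);W=world(d);I=d["image"].astype(int)
    uv=comp((I.max(-1)<105)&box(W,.5,.67,-.42,-.27,.01,.025),(293,185) if n=="top" else (271,252))
    P=plane(d,uv,.016);print(n,"bed",len(uv),mom(P),rect(P))
    hsv=cv2.cvtColor(d["image"],cv2.COLOR_RGB2HSV)
    m=box(W,.4,.62,-.11,.08,.02,.035)
    uv=comp(m&(I.min(-1)>100),(190,208) if n=="top" else (229,183));print(" charger",len(uv),mom(plane(d,uv,.026)),mom(W[uv[:,1].astype(int),uv[:,0].astype(int)]))
    mb=box(W,.43,.53,-.40,-.26,.06,.1)&(I[...,0]>I[...,2]*1.5)&(I[...,0]>80)
    P=W[mb]; cs.append((P,I[mb]))
    a=np.radians(-12);B=(P-[.478,-.338,.078])
    q=np.c_[B[:,0]*np.cos(a)+B[:,1]*np.sin(a),B[:,2]]*1000; yy=-B[:,0]*np.sin(a)+B[:,1]*np.cos(a)
    q=q[abs(yy)<.025]
    print(" n",len(q),"x",np.percentile(q[:,0],[2,50,98]).round(1),"z by x",[(b,round(float(np.mean(q[abs(q[:,0]-b)<1.5,1])),1)) for b in range(-14,18,3) if (abs(q[:,0]-b)<1.5).sum()>2])
    def r(p,th):
        k=th+np.arange(6)*np.pi/3; return ((q-p)@np.array([np.cos(k),-np.sin(k)])).max(1)-11
    for th in np.arange(0,1.047,.105):
        s=least_squares(r,[0,0],args=(th,),loss="soft_l1");print("  th",round(th,2),s.x.round(1),round(s.cost,1))
E
```

```text
top bed 370 (array([ 580.3, -348.2]), array([48.2, 86.8]), np.float64(78.6)) (array([ 580.5, -348.1]), array([87.2, 47.9]), 78.9)
 charger 449 (array([507.7, -17.4]), array([54.3, 89.6]), np.float64(-21.3)) (array([508. , -17.1]), array([54.5, 89.7]), np.float64(-21.3))
 n 103 x [-13.3  -4.2   6.5] z by x [(-14, 6.0), (-11, 8.1), (-8, 8.9), (-5, 8.9), (-2, 11.1), (1, 10.5), (4, 6.1), (7, 4.8)]
  th 0.0 [-3.3 -0.9] 115.2
  th 0.1 [-3.1 -1.2] 109.4
  th 0.21 [-3.2 -1.2] 101.3
  th 0.32 [-3.5 -1.2] 96.3
  th 0.42 [-3.8 -1.2] 97.5
  th 0.52 [-3.8 -1.1] 101.8
  th 0.63 [-4.  -1.1] 107.8
  th 0.74 [-4.1 -1. ] 112.9
  th 0.84 [-4.1 -1. ] 117.5
  th 0.94 [-3.6 -0.8] 119.7
side bed 405 (array([ 585., -345.]), array([46.2, 71.2]), np.float64(78.4)) (array([ 585.3, -343.8]), array([71.2, 46.2]), 78.3)
 charger 357 (array([511.1, -26.6]), array([59.9, 91.3]), np.float64(-19.3)) (array([511.2, -23.2]), array([57.9, 91.6]), np.float64(-18.9))
 n 131 x [-7.9  3.5 12.4] z by x [(-8, 7.4), (-5, 8.6), (-2, 9.8), (1, 11.0), (4, 10.5), (7, 8.0), (10, 5.6), (13, 3.1)]
  th 0.0 [ 0.9 -0.9] 52.8
  th 0.1 [ 0.8 -0.9] 48.9
  th 0.21 [ 0.8 -0.9] 52.6
  th 0.32 [ 0.9 -0.8] 58.8
  th 0.42 [ 1.  -0.9] 65.8
  th 0.52 [ 1.  -0.8] 71.8
  th 0.63 [ 1.1 -0.8] 75.5
  th 0.74 [ 1.2 -0.9] 70.1
  th 0.84 [ 1.1 -0.9] 64.9
  th 0.94 [ 1.  -0.9] 58.5
```

The bed centre is near (582,-350) mm with the clamp at yaw −11.4°. The hex is near (479,-329) mm, at roughly 0.2 rad. The charger is at (510,-20) mm with its long axis at −20°. I'll move toward the charger now.

Emit:
{"method": "move_arm", "body": {
  "plan": [
    [[0.62,0.96,-0.1],[0,0,0.5],1],
    [[0.62,0.96,-0.1],[0,0,0.5],1],
    [[0.62,0.96,-0.1],[0,0,0.5],1],
    [[0.62,0.96,-0.1],[0,0,0.5],1]
  ]
}}

```text
time_s: 0.8
position: [0.2607, -0.4046, 0.2345]
tcp_rot: [[0.693, 0.721, 0.0], [0.721, -0.693, -0.001], [-0.001, 0.001, -1.0]]
contact_force: [-0.2, -0.3, 0.5]
width: 0.999
grasp_force: 0.0
```

Emit:
{"method": "move_arm", "body": {
  "plan": [
    [[0.62,0.96,-0.1],[0,0,0.5],1],
    [[0.62,0.96,-0.1],[0,0,0.5],1],
    [[0.62,0.96,-0.1],[0,0,0.5],1],
    [[0.62,0.96,-0.1],[0,0,0.5],1]
  ]
}}

```text
time_s: 1.3
position: [0.3102, -0.3285, 0.2266]
tcp_rot: [[0.366, 0.931, 0.0], [0.931, -0.366, -0.001], [-0.001, 0.001, -1.0]]
contact_force: [-0.0, 0.3, 0.1]
width: 0.995
grasp_force: 0.0
```

Emit:
{"method": "move_arm", "body": {
  "plan": [
    [[0.62,0.96,-0.1],[0,0,0.5],1],
    [[0.62,0.96,-0.1],[0,0,0.5],1],
    [[0.62,0.96,-0.1],[0,0,0.5],1],
    [[0.62,0.96,-0.1],[0,0,0.5],1]
  ]
}}

```text
time_s: 1.8
position: [0.3597, -0.2516, 0.2185]
tcp_rot: [[-0.017, 1.0, 0.0], [1.0, 0.017, -0.001], [-0.001, -0.0, -1.0]]
contact_force: [-0.2, 0.3, 0.2]
width: 0.996
grasp_force: 0.0
```

Emit:
{"method": "move_arm", "body": {
  "plan": [
    [[0.62,0.96,-0.1],[0,0,0.5],1],
    [[0.62,0.96,-0.1],[0,0,0.5],1],
    [[0.62,0.96,-0.1],[0,0,0.5],1],
    [[0.62,0.96,-0.1],[0,0,0.5],1]
  ]
}}

```text
time_s: 2.3
position: [0.4091, -0.1748, 0.2104]
tcp_rot: [[-0.398, 0.917, -0.0], [0.917, 0.398, -0.001], [-0.001, -0.001, -1.0]]
contact_force: [-0.2, 0.8, 0.6]
width: 1.0
grasp_force: 0.0
```

Emit:
{"method": "move_arm", "body": {
  "plan": [
    [[0.62,0.96,-0.1],[0,0,0.5],1],
    [[0.62,0.96,-0.1],[0,0,0.5],1],
    [[0.62,0.96,-0.1],[0,0,0.5],1],
    [[0.62,0.96,-0.1],[0,0,0.5],1]
  ]
}}

```text
time_s: 2.8
position: [0.4584, -0.0979, 0.2024]
tcp_rot: [[-0.719, 0.695, -0.001], [0.695, 0.719, -0.001], [-0.0, -0.001, -1.0]]
contact_force: [-0.5, -0.5, -0.1]
width: 0.999
grasp_force: 0.0
```

Emit:
{"method": "move_arm", "body": {
  "plan": [
    [[0.62,0.96,-0.2],[0,0,0.5],1],
    [[0.62,0.96,-0.2],[0,0,0.5],1],
    [[0.62,0.96,-0.2],[0,0,0.5],1],
    [[0.62,0.96,-0.2],[0,0,0.5],1]
  ]
}}

```text
time_s: 3.3
position: [0.5079, -0.0212, 0.1864]
tcp_rot: [[-0.93, 0.367, -0.001], [0.367, 0.93, -0.001], [0.0, -0.001, -1.0]]
contact_force: [0.1, 0.1, 0.4]
width: 1.001
grasp_force: 0.0
```

```bash
cat > st.py <<'E'
from m2 import *
s=env.read_state();R=np.array(s["tcp_rot"])
print("t",round(s["time_s"],2),"p",np.round(np.array(s["position"])*1000,1),"y yaw",round(np.degrees(np.arctan2(R[1,1],R[0,1])),1),"z",R[:,2].round(3),"w",round(s["width"],3),"j",np.round(s["joints"],2),"F",np.round(s["contact_force"],1),"T",np.round(s["torque"],2),"g",np.round(s["grasp_force"],1))
E
python3 st.py
```

```text
t 3.3 p [507.9 -21.2 186.4] y yaw 68.5 z [-0.001 -0.001 -1.   ] w 1.001 j [-0.04  0.26 -0.28  1.02 -0.    0.33] F [0.1 0.1 0.4] T [ 0.03  0.03 -0.06] g 0.0
```

Emit:
{"method": "move_arm", "body": {
  "plan": [
    [[0.03,0.02,-0.9],[0,0,0.03],1],
    [[0.03,0.02,-0.9],[0,0,0.03],1],
    [[0.03,0.02,-0.9],[0,0,0.03],1]
  ]
}}

```text
time_s: 3.68
position: [0.5103, -0.0192, 0.1146]
tcp_rot: [[-0.939, 0.343, -0.001], [0.343, 0.939, -0.0], [0.001, -0.001, -1.0]]
contact_force: [-0.0, 0.0, -0.1]
width: 0.997
grasp_force: 0.0
```

Emit:
{"method": "move_arm", "body": {
  "plan": [
    [[0,0,-0.45],[0,0,0],1],
    [[0,0,-0.9],[0,0,0],1],
    [[0,0,-0.9],[0,0,0],1]
  ]
}}

```text
time_s: 4.05
position: [0.5103, -0.0186, 0.0423]
tcp_rot: [[-0.94, 0.342, -0.002], [0.342, 0.94, -0.0], [0.002, -0.001, -1.0]]
contact_force: [-1.2, -0.4, -0.3]
width: 0.997
grasp_force: 0.0
```

Emit:
{"method": "move_arm", "body": {
  "plan": [
    [[0,0,-0.2],[0,0,0],1],
    [[0,0,-0.36],[0,0,0],1],
    [[0,0,-0.36],[0,0,0],1]
  ]
}}

```text
time_s: 4.42
position: [0.5113, -0.0184, 0.0141]
tcp_rot: [[-0.94, 0.341, 0.0], [0.341, 0.94, -0.0], [-0.0, -0.0, -1.0]]
contact_force: [-0.6, 0.2, -0.6]
width: 1.001
grasp_force: 0.0
```

Emit:
{"method": "move_arm", "body": {
  "plan": [
    [[0,0,0],[0,0,0],0.6],
    [[0,0,0],[0,0,0],0.5],
    [[0,0,0],[0,0,0],0.5],
    [[0,0,0],[0,0,0],0.5],
    [[0,0,0],[0,0,0],0.5],
    [[0,0,0],[0,0,0],0.5]
  ],
  "grip_force": 35
}}

```text
time_s: 5.18
position: [0.5119, -0.0182, 0.0146]
tcp_rot: [[-0.94, 0.341, 0.002], [0.341, 0.94, 0.0], [-0.002, 0.001, -1.0]]
contact_force: [-1.4, -0.1, 5.9]
width: 0.672
grasp_force: 37.2
```

```bash
python3 st.py
```

```text
t 5.17 p [511.9 -18.2  14.6] y yaw 70.1 z [ 0.002  0.    -1.   ] w 0.672 j [-0.04  0.45 -0.53  0.59  0.    0.31] F [-1.4 -0.1  5.9] T [ 0.06  0.15 -0.09] g 37.2
```

Emit:
{"method": "move_arm", "body": {
  "plan": [
    [[0,0,0.4],[0,0,0],0.5],
    [[0,0,1],[0,0,0],0.5],
    [[0,0,1],[0,0,0],0.5]
  ]
}}

```text
time_s: 5.55
position: [0.5144, -0.0184, 0.0972]
tcp_rot: [[-0.94, 0.341, 0.008], [0.341, 0.94, -0.0], [-0.008, 0.002, -1.0]]
contact_force: [0.4, -0.2, -0.8]
width: 0.67
grasp_force: 38.2
```

Emit:
{"method": "move_arm", "body": {
  "plan": [
    [[0,0,0.5],[0,0,0],0.5],
    [[0,0,1],[0,0,0],0.5],
    [[0,0,1],[0,0,0],0.5]
  ]
}}

```text
time_s: 5.92
position: [0.5132, -0.0184, 0.1758]
tcp_rot: [[-0.94, 0.341, 0.006], [0.341, 0.94, -0.0], [-0.005, 0.002, -1.0]]
contact_force: [-0.1, 0.9, -0.5]
width: 0.67
grasp_force: 38.2
```

Emit:
{"method": "move_arm", "body": {
  "plan": [
    [[0.08,-0.4,0],[0,0,-0.18],0.5],
    [[0.175,-0.83,0],[0,0,-0.36],0.5],
    [[0.175,-0.83,0],[0,0,-0.36],0.5]
  ]
}}

```text
time_s: 6.3
position: [0.5246, -0.0863, 0.1716]
tcp_rot: [[-0.806, 0.592, -0.002], [0.592, 0.806, -0.0], [0.002, -0.001, -1.0]]
contact_force: [0.2, -0.3, -0.1]
width: 0.669
grasp_force: 38.2
```

Emit:
{"method": "move_arm", "body": {
  "plan": [
    [[0.08,-0.4,0],[0,0,-0.18],0.5],
    [[0.175,-0.83,0],[0,0,-0.36],0.5],
    [[0.175,-0.83,0],[0,0,-0.36],0.5]
  ]
}}

```text
time_s: 6.68
position: [0.5388, -0.152, 0.172]
tcp_rot: [[-0.61, 0.792, -0.002], [0.792, 0.61, 0.0], [0.001, -0.001, -1.0]]
contact_force: [-0.0, 0.7, -0.6]
width: 0.673
grasp_force: 38.2
```

Emit:
{"method": "move_arm", "body": {
  "plan": [
    [[0.08,-0.4,0],[0,0,-0.18],0.5],
    [[0.175,-0.83,0],[0,0,-0.36],0.5],
    [[0.175,-0.83,0],[0,0,-0.36],0.5]
  ]
}}

```text
time_s: 7.05
position: [0.553, -0.2179, 0.1723]
tcp_rot: [[-0.366, 0.931, -0.001], [0.931, 0.366, 0.001], [0.001, -0.001, -1.0]]
contact_force: [-0.7, 1.1, -0.6]
width: 0.67
grasp_force: 38.2
```

Emit:
{"method": "move_arm", "body": {
  "plan": [
    [[0.08,-0.4,0],[0,0,-0.18],0.5],
    [[0.175,-0.83,0],[0,0,-0.36],0.5],
    [[0.175,-0.83,0],[0,0,-0.36],0.5]
  ]
}}

```text
time_s: 7.42
position: [0.5671, -0.284, 0.1724]
tcp_rot: [[-0.093, 0.996, -0.001], [0.996, 0.093, 0.001], [0.001, -0.001, -1.0]]
contact_force: [-0.1, -0.4, -0.8]
width: 0.671
grasp_force: 38.2
```

Emit:
{"method": "move_arm", "body": {
  "plan": [
    [[0.08,-0.4,0],[0,0,-0.18],0.5],
    [[0.175,-0.83,0],[0,0,-0.36],0.5],
    [[0.175,-0.83,0],[0,0,-0.36],0.5],
    [[0.175,-0.83,0],[0,0,-0.36],0.5]
  ]
}}

```text
time_s: 7.92
position: [0.5806, -0.3482, 0.1728]
tcp_rot: [[0.187, 0.982, -0.002], [0.982, -0.187, 0.002], [0.002, -0.002, -1.0]]
contact_force: [0.6, 1.0, -0.4]
width: 0.673
grasp_force: 38.2
```

```bash
python3 st.py
python3 - <<'E'
from m2 import *
ims=[]
for n in("top","side"):
    d,W=snap(n,n+"1");I=d["image"].astype(int)
    (x,y)=(230,130) if n=="top" else (195,140)
    ims.append(cv2.resize(d["image"][y:y+140,x:x+130,::-1],None,fx=3,fy=3,interpolation=cv2.INTER_CUBIC))
cv2.imwrite("pics/b1.png",np.hstack(ims))
E
```

```text
t 7.92 p [ 580.6 -348.2  172.8] y yaw -10.8 z [-0.002  0.002 -1.   ] w 0.673 j [-0.54  0.56  0.15  1.17  0.    1.22] F [ 0.6  1.  -0.4] T [ 0.01  0.01 -0.05] g 38.2
```

View pics/b1.png

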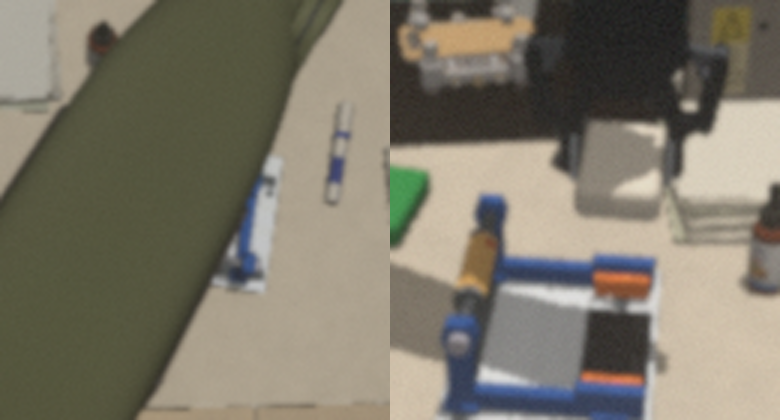

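The side view shows the held charger, near end face at crop (620,185), level above the clamp; the top view is blocked by the arm. I'll measure its end face and the pads in this same view.

Run:
```python
from m2 import *
d=env.get_image("side");W=world(d);I=d["image"].astype(int)
a=np.radians(-11.4);ax=np.array([np.cos(a),np.sin(a),0]);ay=np.array([-np.sin(a),np.cos(a),0])
O=np.array([.582,-.350,0])
C=np.stack([(W-O)@ax,(W-O)@ay,W[...,2]],-1)*1000
f=lambda P:np.percentile(P,[3,15,50,85,97],axis=0).round(1).tolist()
m=(abs(C[...,0])<45)&(abs(C[...,1])<70)&(C[...,2]>140)&(C[...,2]<195)&(I.min(-1)>75)
k,l,st,cc=cv2.connectedComponentsWithStats(m.astype(np.uint8));i=1+st[1:,4].argmax();m=l==i
print("cc",cc[i],m.sum())
# end face: points well below top
P=C[m];e=P[(P[:,2]<P[:,2].max()-6)];print("end face",f(e),len(e));print("all",f(P))
v,u=np.nonzero(m);print(u.min(),u.max(),v.min(),v.max())
A=np.c_[e[:,0],e[:,2],np.ones(len(e))];c=np.linalg.lstsq(A,e[:,1],rcond=None)[0];print("yaw slope",c)
o=(I[...,0]>I[...,2]*1.7)&(I[...,0]>90)&(C[...,2]>20)&(C[...,2]<40)&(abs(C[...,0])<40)
for sg in(1,-1):
    Q=C[o&(sg*C[...,1]>30)&(abs(C[...,1])<80)];print("pad",sg,f(Q),len(Q))
b=(I.max(-1)<105)&(abs(C[...,0])<40)&(abs(C[...,1])<70)&(abs(C[...,2]-16)<6);print("bed",f(C[b]),b.sum())
```

```text
cc [271.85477178 197.04875519] 964
end face [[-29.0, -46.0, 164.5], [-20.4, -43.5, 172.8], [1.3, -15.1, 182.9], [22.2, 22.8, 184.4], [31.5, 40.2, 185.6]] 946
all [[-29.5, -46.0, 164.5], [-20.5, -43.4, 173.0], [1.5, -14.0, 182.9], [23.0, 22.5, 184.4], [32.9, 40.1, 186.0]]
252 292 181 213
yaw slope [ 3.32047568e-02  2.34830105e+00 -4.36220055e+02]
pad 1 [[-17.0, 55.4, 21.9], [-11.9, 56.7, 24.4], [2.5, 59.0, 31.0], [16.2, 64.4, 34.9], [21.1, 73.8, 36.5]] 133
pad -1 [[-16.0, -62.6, 32.9], [-11.8, -60.9, 34.3], [2.3, -59.5, 35.4], [18.1, -57.4, 36.3], [22.3, -54.9, 36.8]] 34
bed [[-22.0, -25.8, 12.6], [-16.0, -17.6, 13.5], [1.0, 6.8, 14.9], [18.1, 33.3, 16.4], [23.7, 43.3, 17.5]] 437
```

Run:
```python
from m2 import *
d=env.get_image("side");W=world(d);I=d["image"].astype(int)
a=np.radians(-11.4);ax=np.array([np.cos(a),np.sin(a),0]);ay=np.array([-np.sin(a),np.cos(a),0])
O=np.array([.582,-.350,0])
C=np.stack([(W-O)@ax,(W-O)@ay,W[...,2]],-1)*1000
for u in(258,264,270,276,282,288):
    print(u,[tuple(C[v,u].round().astype(int).tolist())+(int(I[v,u].mean()),) for v in range(177,216,3)])
```

```text
258 [(-28, -10, 223, 43), (-28, -12, 217, 47), (-29, -2, 205, 45), (-28, -9, 202, 64), (-28, -7, 193, 73), (-28, -8, 186, 81), (-27, -11, 181, 96), (-26, -27, 184, 112), (-25, -38, 184, 125), (-25, -42, 179, 118), (-25, -41, 172, 113), (-24, -44, 166, 130), (-42, 191, -2, 184)]
264 [(-41, 380, -2, 43), (-39, 364, -2, 95), (-19, 32, 185, 127), (-18, 22, 184, 124), (-17, 13, 182, 130), (-16, -4, 185, 131), (-15, -14, 184, 130), (-14, -24, 183, 128), (-13, -36, 184, 132), (-13, -42, 181, 128), (-12, -47, 176, 115), (-12, -44, 168, 110), (-26, 192, -1, 176)]
270 [(36, -856, 714, 43), (-22, 364, -1, 94), (-6, 35, 184, 128), (-5, 24, 184, 130), (-4, 8, 186, 128), (-3, -1, 184, 129), (-3, -11, 183, 131), (-2, -24, 184, 128), (-1, -34, 184, 146), (-1, -44, 183, 174), (0, -45, 176, 120), (0, -46, 170, 113), (-10, 194, -1, 164)]
276 [(-5, 382, 0, 46), (-5, 367, -1, 91), (7, 34, 186, 171), (7, 25, 184, 129), (8, 14, 183, 127), (9, -1, 185, 128), (10, -14, 186, 130), (10, -21, 183, 143), (11, -36, 186, 209), (11, -42, 182, 189), (12, -42, 175, 128), (12, -47, 171, 114), (12, -42, 161, 150)]
282 [(12, 385, 0, 49), (13, 370, -2, 80), (19, 40, 183, 198), (20, 24, 185, 151), (21, 14, 184, 136), (21, 4, 183, 130), (22, -10, 185, 138), (22, -17, 181, 205), (23, -32, 184, 213), (23, -42, 183, 194), (24, -47, 179, 133), (24, -44, 170, 116), (24, -43, 162, 151)]
288 [(32, -20, 233, 38), (32, -13, 222, 47), (33, -14, 216, 60), (33, -10, 207, 82), (33, -10, 199, 89), (34, -9, 192, 92), (34, -10, 185, 90), (34, -10, 178, 92), (35, -7, 169, 126), (35, 231, 7, 134), (35, 215, 8, 158), (36, 202, 7, 155), (36, 191, 5, 166)]
```

Emit:
{"method": "move_arm", "body": {
  "plan": [
    [[0,-0.02,-0.4],[0,0,-0.015],0.5],
    [[0,-0.02,-1],[0,0,-0.015],0.5],
    [[0,-0.02,-1],[0,0,-0.015],0.5],
    [[0,-0.02,-1],[0,0,-0.015],0.5]
  ]
}}

```text
time_s: 8.62
position: [0.5817, -0.3519, 0.095]
tcp_rot: [[0.201, 0.98, 0.001], [0.98, -0.201, -0.001], [-0.0, 0.001, -1.0]]
contact_force: [1.0, 0.3, 0.4]
width: 0.668
grasp_force: 38.1
```

Emit:
{"method": "move_arm", "body": {
  "plan": [
    [[0,0,-0.2],[0,0,0],0.5],
    [[0,0,-0.4],[0,0,0],0.5],
    [[0,0,-0.6],[0,0,0],0.5],
    [[0,0,-0.6],[0,0,0],0.5]
  ]
}}

```text
time_s: 9.12
position: [0.5795, -0.3509, 0.0431]
tcp_rot: [[0.201, 0.98, -0.004], [0.98, -0.201, 0.002], [0.002, -0.004, -1.0]]
contact_force: [0.5, 0.4, -0.0]
width: 0.67
grasp_force: 38.1
```

```bash
python3 st.py
python3 - <<'E'
from m2 import *
d,W=snap("side","side2")
cv2.imwrite("pics/b2.png",cv2.resize(d["image"][170:290,190:310,::-1],None,fx=5,fy=5,interpolation=cv2.INTER_CUBIC))
E
```

```text
t 9.12 p [ 579.5 -350.9   43.1] y yaw -11.6 z [-0.004  0.002 -1.   ] w 0.67 j [-0.54  0.65 -0.04  0.89  0.    1.23] F [ 0.5  0.4 -0. ] T [-0.   -0.   -0.02] g 38.1
```

View pics/b2.png

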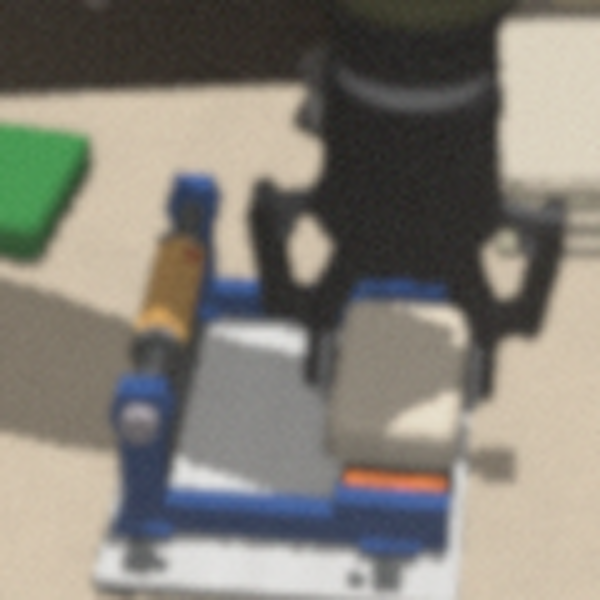

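The charger (crop centre 400,385) hangs between the two jaws, with the right pad clear at (395,480). I lower the last 12 mm.

Emit:
{"method": "move_arm", "body": {
  "plan": [
    [[0,0,-0.08],[0,0,0],0.5],
    [[0,0,-0.15],[0,0,0],0.5],
    [[0,0,-0.15],[0,0,0],0.5],
    [[0,0,-0.15],[0,0,0],0.5]
  ]
}}

```text
time_s: 9.68
position: [0.5812, -0.3519, 0.0337]
tcp_rot: [[0.201, 0.98, 0.0], [0.98, -0.201, -0.0], [-0.0, 0.0, -1.0]]
contact_force: [-0.2, -0.2, -1.6]
width: 0.673
grasp_force: 38.2
```

```bash
python3 st.py
python3 - <<'E'
from m2 import *
d=env.get_image("side");W=world(d);I=d["image"].astype(int)
a=np.radians(-11.4);ax=np.array([np.cos(a),np.sin(a),0]);ay=np.array([-np.sin(a),np.cos(a),0])
C=np.stack([(W-[.582,-.35,0])@ax,(W-[.582,-.35,0])@ay,W[...,2]],-1)*1000
m=(abs(C[...,0])<35)&(abs(C[...,1])<54)&(C[...,2]>34)&(C[...,2]<55)&(I.min(-1)>85)
P=C[m];print(np.percentile(P,[3,50,97],axis=0).round(1))
for u in(262,270,278):print([tuple(C[v,u].round().astype(int).tolist())+(I[v,u].tolist(),) for v in range(252,272,1)])
E
```

```text
t 9.68 p [ 581.2 -351.9   33.7] y yaw -11.6 z [ 0. -0. -1.] w 0.673 j [-0.54  0.66 -0.05  0.87  0.    1.23] F [-0.2 -0.2 -1.6] T [-0.01  0.07  0.06] g 38.2
[[-25.7 -49.4  35.9]
 [  1.9 -13.9  43.6]
 [ 29.6  38.2  46.4]]
[(-15, -24, 44, [144, 136, 125]), (-14, -27, 43, [141, 135, 123]), (-14, -32, 44, [140, 132, 121]), (-14, -36, 45, [144, 135, 122]), (-14, -39, 44, [142, 135, 122]), (-13, -41, 44, [143, 137, 123]), (-13, -42, 41, [147, 138, 126]), (-13, -47, 43, [140, 132, 120]), (-13, -47, 40, [135, 126, 116]), (-12, -51, 40, [124, 118, 108]), (-13, -48, 36, [124, 115, 104]), (-13, -47, 32, [140, 119, 101]), (-12, -49, 30, [182, 127, 98]), (-12, -56, 34, [210, 129, 89]), (-12, -60, 35, [201, 127, 105]), (-11, -71, 41, [144, 111, 131]), (-11, -76, 43, [98, 108, 156]), (-10, -79, 42, [78, 101, 156]), (-10, -81, 41, [68, 91, 138]), (-10, -80, 38, [60, 75, 110])]
[(3, -24, 45, [140, 133, 121]), (3, -24, 42, [144, 135, 123]), (3, -31, 45, [144, 137, 122]), (3, -30, 42, [162, 154, 139]), (4, -38, 45, [185, 174, 156]), (4, -40, 44, [211, 199, 180]), (4, -41, 42, [222, 210, 193]), (4, -44, 
[... 323 characters left out ...]
63]), (7, -79, 41, [74, 100, 154]), (7, -81, 41, [68, 87, 133])]
[(20, -18, 42, [182, 172, 157]), (20, -23, 43, [210, 198, 179]), (20, -25, 42, [225, 216, 196]), (21, -30, 43, [230, 221, 204]), (21, -35, 44, [230, 222, 204]), (21, -36, 43, [229, 220, 202]), (21, -41, 44, [227, 219, 199]), (21, -45, 44, [218, 206, 185]), (21, -46, 42, [200, 189, 171]), (22, -50, 43, [176, 167, 153]), (22, -51, 41, [152, 145, 132]), (22, -49, 37, [142, 132, 120]), (22, -49, 34, [142, 122, 108]), (22, -48, 30, [168, 124, 101]), (22, -57, 35, [191, 125, 94]), (23, -62, 37, [182, 120, 101]), (23, -63, 35, [139, 108, 128]), (23, -74, 42, [98, 106, 153]), (23, -78, 42, [79, 102, 155]), (23, -79, 40, [79, 97, 142])]
```

Emit:
{"method": "move_arm", "body": {
  "plan": [
    [[0,0,-0.03],[0,0,0],0.5],
    [[0,0,-0.03],[0,0,0],0.5],
    [[0,0,-0.03],[0,0,0],0.5]
  ]
}}

```text
time_s: 10.1
position: [0.5811, -0.3519, 0.0311]
tcp_rot: [[0.201, 0.98, -0.0], [0.98, -0.201, 0.0], [0.0, -0.0, -1.0]]
contact_force: [0.2, 0.9, -0.9]
width: 0.674
grasp_force: 38.2
```

```bash
python3 st.py
```

```text
t 10.1 p [ 581.1 -351.9   31.1] y yaw -11.6 z [-0.  0. -1.] w 0.674 j [-0.54  0.66 -0.05  0.86  0.    1.23] F [ 0.2  0.9 -0.9] T [-0.05  0.01  0.01] g 38.2
```

Emit:
{"method": "move_arm", "body": {
  "plan": [
    [[0,0,-0.01],[0,0,0],0.5],
    [[0,0,-0.01],[0,0,0],0.5],
    [[0,0,-0.01],[0,0,0],0.75],
    [[0,0,-0.01],[0,0,0],0.85],
    [[0,0,-0.01],[0,0,0],0.9],
    [[0,0,-0.01],[0,0,0],0.9],
    [[0,0,-0.01],[0,0,0],0.9],
    [[0,0,-0.01],[0,0,0],0.9]
  ]
}}

```text
time_s: 11.1
position: [0.5811, -0.3519, 0.0303]
tcp_rot: [[0.201, 0.98, -0.0], [0.98, -0.201, -0.0], [-0.0, -0.0, -1.0]]
contact_force: [1.2, 0.0, -1.1]
width: 0.898
grasp_force: 0.0
```

Emit:
{"method": "move_arm", "body": {
  "plan": [
    [[0,0,0.2],[0,0,0],0.9],
    [[0,0,0.6],[0,0,0],0.9],
    [[0,0,1],[0,0,0],0.9],
    [[0,0,1],[0,0,0],0.9]
  ]
}}

```text
time_s: 11.6
position: [0.5836, -0.3534, 0.1149]
tcp_rot: [[0.201, 0.979, 0.007], [0.979, -0.201, -0.004], [-0.003, 0.008, -1.0]]
contact_force: [-0.2, -0.4, 0.8]
width: 0.898
grasp_force: 0.0
```

Emit:
{"method": "move_arm", "body": {
  "plan": [
    [[0,0,0.5],[0,0,0],1],
    [[0,0,1],[0,0,0],1],
    [[0,0,1],[0,0,0],1]
  ]
}}

```text
time_s: 11.98
position: [0.583, -0.353, 0.1941]
tcp_rot: [[0.201, 0.98, 0.006], [0.98, -0.201, -0.004], [-0.002, 0.007, -1.0]]
contact_force: [0.5, -0.2, -0.6]
width: 0.997
grasp_force: 0.0
```

```bash
python3 st.py
cat > side.py <<'E'
from m2 import *
import sys
d=env.get_image("side");W=world(d);I=d["image"].astype(int)
a=np.radians(-11.4);ax=np.array([np.cos(a),np.sin(a),0]);ay=np.array([-np.sin(a),np.cos(a),0])
C=np.stack([(W-[.582,-.35,0])@ax,(W-[.582,-.35,0])@ay,W[...,2]],-1)*1000
pc=lambda P:np.percentile(P,[3,15,50,85,97],axis=0).round(1).tolist()
m=(abs(C[...,0])<40)&(abs(C[...,1])<54)&(C[...,2]>36)&(C[...,2]<55)&(I.min(-1)>85)
print("ch",pc(C[m]),mom(plane(d,np.argwhere(m)[:,::-1].astype(float),.042)))
o=(I[...,0]>I[...,2]*1.6)&(I[...,0]>90)&(C[...,2]>20)&(C[...,2]<40)&(abs(C[...,0])<40)
for sg in(1,-1):
    Q=C[o&(sg*C[...,1]>30)&(abs(C[...,1])<80)]
    if len(Q)>3: print("pad",sg,pc(Q[:,1]),len(Q))
# jaw plates: blue, z~42 top near bed
bl=(I[...,2]>I[...,0]*1.4)&(I[...,2]>70)&(abs(C[...,0])<20)&(C[...,2]>36)&(C[...,2]<46)
for sg in(1,-1):
    Q=C[bl&(sg*C[...,1]>45)&(abs(C[...,1])<100)]
    if len(Q)>3: print("jaw",sg,pc(Q[:,1]),len(Q))
if len(sys.argv)>1: cv2.imwrite(f"pics/{sys.argv[1]}.png",cv2.resize(d["image"][170:290,190:310,::-1],None,fx=5,fy=5,interpolation=cv2.INTER_CUBIC))
E
python3 side.py b3
```

```text
t 11.97 p [ 583.  -353.   194.1] y yaw -11.6 z [ 0.006 -0.004 -1.   ] w 0.997 j [-0.54  0.55  0.19  1.21  0.    1.23] F [ 0.5 -0.2 -0.6] T [-0.04  0.   -0.03] g 0.0
ch [[-24.5, -47.7, 37.2], [-17.5, -41.0, 38.9], [2.1, -8.3, 40.7], [21.6, 26.3, 42.1], [28.4, 38.5, 43.2]] (array([ 582.2, -359.4]), array([56. , 94.9]), np.float64(76.5))
pad 1 [55.9, 57.6, 60.8, 70.8, 73.4] 74
pad -1 [-61.7, -60.4, -57.0, -46.9, -46.4] 56
jaw 1 [69.6, 72.2, 74.6, 79.6, 81.9] 59
jaw -1 [-83.0, -81.8, -79.3, -74.6, -71.7] 80
```

View pics/b3.png

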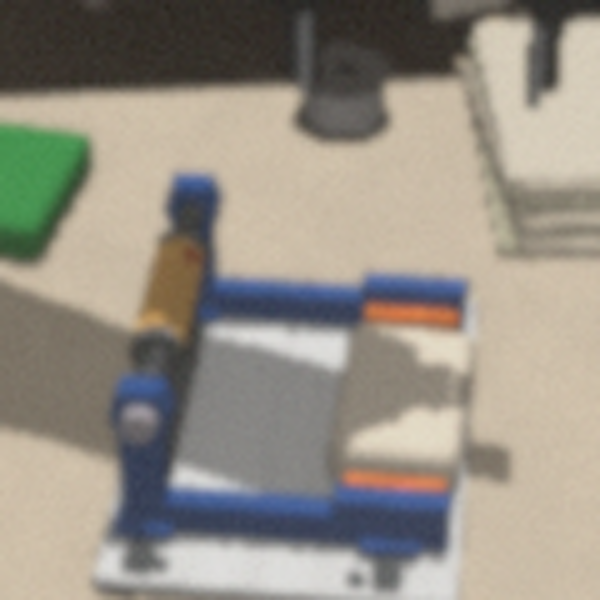

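The charger lies flat on the bed between the pads, with the right pad gap visible at crop (400,480). The clock is at 12 s. Next I approach the turnbuckle with a tilt of 0.25 rad.

Emit:
{"method": "move_arm", "body": {
  "plan": [
    [[-0.56,0.13,0],[0,0,0],0.8],
    [[-0.56,0.13,0],[0,0,0],0.6],
    [[-0.56,0.13,0],[0,0,0],0.6]
  ]
}}

```text
time_s: 12.4
position: [0.536, -0.3413, 0.1892]
tcp_rot: [[0.202, 0.979, -0.001], [0.979, -0.202, 0.001], [0.001, -0.001, -1.0]]
contact_force: [0.5, -0.7, 0.4]
width: 0.6
grasp_force: 0.0
```

Emit:
{"method": "move_arm", "body": {
  "plan": [
    [[-0.56,0.13,-0.3],[0.03,0.15,0],0.6],
    [[-0.56,0.13,-0.7],[0.063,0.312,0],0.6],
    [[-0.56,0.13,-0.7],[0.063,0.312,0],0.6],
    [[-0.56,0.13,-0.7],[0.063,0.312,0],0.6]
  ]
}}

```text
time_s: 12.9
position: [0.4927, -0.3316, 0.1346]
tcp_rot: [[0.201, 0.95, -0.24], [0.98, -0.195, 0.048], [-0.001, -0.245, -0.97]]
contact_force: [0.3, -0.7, 0.3]
width: 0.605
grasp_force: 0.0
```

```bash
cat > hx.py <<'E'
from m2 import *
import sys
from scipy.spatial.transform import Rotation as Ro
a=np.radians(-11.4);ax=np.array([np.cos(a),np.sin(a),0]);ay=np.array([-np.sin(a),np.cos(a),0]);az=np.array([0,0,1.])
H=np.array([478.5,-329.5,78.])
def info(back=0.,phi=None,H=H):
    s=env.read_state();R=np.array(s["tcp_rot"]);p=np.array(s["position"])*1000
    z=R[:,2];ph=np.arctan2(-z@ax,-z@az);print("phi",round(ph,3),"z.ay",round(z@ay,3),"y.ay",round(R[:,1]@ay,3))
    rel=p-z*8-H;print("grasp-hex in clamp",np.round([rel@ax,rel@ay,rel@az],1))
    if phi is not None:
        tz=-np.sin(phi)*ax-np.cos(phi)*az
        Rt=np.c_[np.cross(ay*0+(np.cos(phi)*ax-np.sin(phi)*az),tz),np.cos(phi)*ax-np.sin(phi)*az,tz]
        rv=Ro.from_matrix(Rt@R.T).as_rotvec()/(np.pi/4)
        print("shift",np.round((H+tz*(8-back)-p)/80,3),"turn",np.round(rv,3))
if __name__=="__main__": info(*[float(x) for x in sys.argv[1:]])
E
python3 st.py; python3 hx.py 0 0.25
python3 - <<'E'
from m2 import *
d=env.get_image("side")
cv2.imwrite("pics/b4.png",cv2.resize(d["image"][150:290,180:310,::-1],None,fx=4.2,fy=4.2,interpolation=cv2.INTER_CUBIC))
E
```

```text
t 12.9 p [ 492.7 -331.6  134.6] y yaw -11.6 z [-0.24   0.048 -0.97 ] w 0.605 j [-0.55  0.61  0.11  1.31 -0.08  1.23] F [ 0.3 -0.7  0.3] T [-0.01 -0.2   0.05] g 0.0
phi 0.248 z.ay -0.001 y.ay -0.004
grasp-hex in clamp [16.2  0.8 64.4]
shift [-0.201  0.031 -0.805] turn [0.002 0.003 0.004]
```

View pics/b4.png

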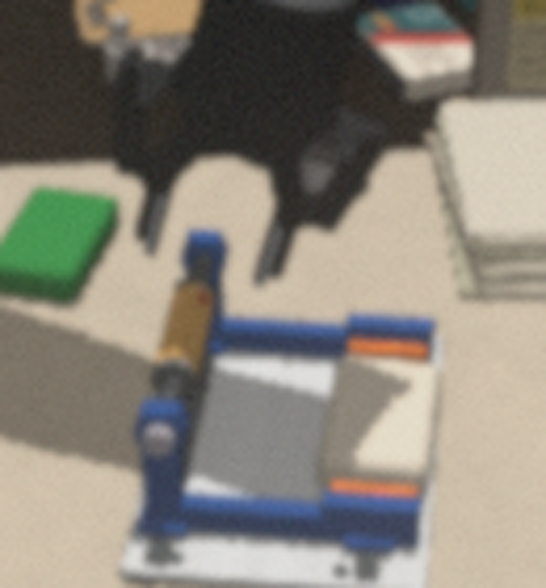

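The open fingers, tips at (150,245) and (265,275), straddle the line of the brass body at (187,320). I descend along the tool axis and close lightly.

Emit:
{"method": "move_arm", "body": {
  "plan": [
    [[-0.07,0.01,-0.27],[0,0,0],0.6],
    [[-0.14,0.02,-0.54],[0,0,0],0.6],
    [[-0.2,0.03,-0.8],[0,0,0],0.6],
    [[-0.2,0.03,-0.8],[0,0,0],0.6],
    [[-0.2,0.03,-0.8],[0,0,0],0.6]
  ]
}}

```text
time_s: 13.58
position: [0.4766, -0.3295, 0.0728]
tcp_rot: [[0.201, 0.95, -0.239], [0.979, -0.196, 0.047], [-0.002, -0.243, -0.97]]
contact_force: [-0.7, -0.4, 0.6]
width: 0.602
grasp_force: 0.0
```

```bash
python3 st.py; python3 hx.py 0 0.25
```

```text
t 13.57 p [ 476.6 -329.5   72.8] y yaw -11.7 z [-0.239  0.047 -0.97 ] w 0.602 j [-0.56  0.63 -0.02  1.15 -0.09  1.23] F [-0.7 -0.4  0.6] T [-0.05 -0.21  0.04] g 0.0
phi 0.246 z.ay -0.001 y.ay -0.004
grasp-hex in clamp [ 0.1 -0.3  2.6]
shift [-0.     0.005 -0.032] turn [0.004 0.005 0.005]
```

Emit:
{"method": "move_arm", "body": {
  "plan": [
    [[0,0,0],[0,0,0],0.4],
    [[0,0,0],[0,0,0],0.3],
    [[0,0,0],[0,0,0],0.2],
    [[0,0,0],[0,0,0],0.2],
    [[0,0,0],[0,0,0],0.2]
  ],
  "grip_force": 25
}}

```text
time_s: 14.2
position: [0.477, -0.3292, 0.0711]
tcp_rot: [[0.201, 0.95, -0.24], [0.98, -0.195, 0.048], [-0.001, -0.244, -0.97]]
contact_force: [2.9, 0.8, 5.9]
width: 0.26
grasp_force: 24.6
```

```bash
python3 st.py; python3 hx.py 0 0.25; python3 side.py
```

```text
t 14.2 p [ 477.  -329.2   71.1] y yaw -11.6 z [-0.24   0.048 -0.97 ] w 0.26 j [-0.56  0.63 -0.02  1.15 -0.09  1.23] F [2.9 0.8 5.9] T [-0.08 -0.9   0.01] g 24.6
phi 0.247 z.ay -0.001 y.ay -0.004
grasp-hex in clamp [ 0.4 -0.   0.8]
shift [-0.005  0.001 -0.01 ] turn [0.003 0.004 0.004]
ch [[-24.6, -47.7, 37.4], [-17.8, -40.0, 39.0], [1.8, -8.5, 40.6], [21.6, 26.3, 42.0], [28.4, 38.6, 43.2]] (array([ 582.1, -359.3]), array([56.2, 94.6]), np.float64(76.9))
pad 1 [56.3, 58.3, 61.8, 71.4, 74.7] 72
pad -1 [-62.0, -60.4, -57.2, -48.4, -47.2] 55
jaw 1 [69.7, 71.7, 74.5, 79.1, 81.1] 60
jaw -1 [-82.9, -82.0, -79.6, -75.2, -73.5] 86
```

Width 0.26 is 22 mm, so the pads sit on flats with little side force. I turn to φ=0.55.

Emit:
{"method": "move_arm", "body": {
  "plan": [
    [[0,0,0],[0,0,0],0.1],
    [[0,0,0],[0,0,0],0.1],
    [[-0.009,0.002,0.004],[0.025,0.125,0],0.1],
    [[-0.018,0.003,0.008],[0.05,0.25,0],0.1],
    [[-0.027,0.005,0.012],[0.076,0.375,0],0.1],
    [[-0.027,0.005,0.012],[0.076,0.375,0],0.1],
    [[-0.027,0.005,0.012],[0.076,0.375,0],0.1]
  ],
  "grip_force": 80
}}

```text
time_s: 15.12
position: [0.475, -0.3288, 0.0721]
tcp_rot: [[0.2, 0.836, -0.511], [0.98, -0.172, 0.102], [-0.003, -0.521, -0.854]]
contact_force: [6.3, -0.0, 8.3]
width: 0.241
grasp_force: 84.7
```

```bash
python3 st.py; python3 hx.py 0 0.55;python3 hx.py 0 -0.05; python3 hx.py 0 -0.5
```

```text
t 15.12 p [ 475.  -328.8   72.1] y yaw -11.6 z [-0.511  0.102 -0.854] w 0.241 j [-0.52  0.86  0.31  1.55 -0.16  1.3 ] F [ 6.3 -0.   8.3] T [ 0.08 -0.63 -0.02] g 84.7
phi 0.548 z.ay -0.001 y.ay -0.003
grasp-hex in clamp [ 0.6 -0.   1. ]
shift [-0.007  0.002 -0.012] turn [0.004 0.002 0.003]
phi 0.548 z.ay -0.001 y.ay -0.003
grasp-hex in clamp [ 0.6 -0.   1. ]
shift [ 0.049 -0.01  -0.027] turn [-0.148 -0.747  0.004]
phi 0.548 z.ay -0.001 y.ay -0.003
grasp-hex in clamp [ 0.6 -0.   1. ]
shift [ 0.091 -0.018 -0.014] turn [-0.262 -1.308  0.005]
```

Emit:
{"method": "move_arm", "body": {
  "plan": [
    [[0,0,0],[0,0,0],0.6],
    [[0,0,0],[0,0,0],0.6],
    [[0,0,0],[0,0,0],0.6],
    [[0.016,-0.003,-0.005],[-0.044,-0.218,0],0.6],
    [[0.033,-0.007,-0.01],[-0.088,-0.436,0],0.6],
    [[0.049,-0.01,-0.015],[-0.132,-0.653,0],0.6],
    [[0.049,-0.01,-0.015],[-0.132,-0.653,0],0.6],
    [[0.049,-0.01,-0.015],[-0.132,-0.653,0],0.6]
  ]
}}

```text
time_s: 16.12
position: [0.4781, -0.3298, 0.0708]
tcp_rot: [[0.202, 0.979, -0.027], [0.979, -0.201, 0.005], [-0.0, -0.028, -1.0]]
contact_force: [0.7, -0.0, 0.4]
width: 0.595
grasp_force: 0.0
```

Emit:
{"method": "move_arm", "body": {
  "plan": [
    [[0.016,-0.003,0.004],[-0.044,-0.218,0],0.6],
    [[0.033,-0.007,0.008],[-0.088,-0.436,0],0.6],
    [[0.049,-0.01,0.012],[-0.132,-0.653,0],0.6],
    [[0.049,-0.01,0.012],[-0.132,-0.653,0],0.6],
    [[0.049,-0.01,0.012],[-0.132,-0.653,0],0.6]
  ]
}}

```text
time_s: 16.75
position: [0.4843, -0.3323, 0.0722]
tcp_rot: [[0.201, 0.862, 0.466], [0.98, -0.177, -0.095], [0.001, 0.476, -0.88]]
contact_force: [-0.2, 0.4, -0.0]
width: 0.599
grasp_force: 0.0
```

```bash
python3 st.py; python3 hx.py 0 -0.499
```

```text
t 16.75 p [ 484.3 -332.3   72.2] y yaw -11.6 z [ 0.466 -0.095 -0.88 ] w 0.599 j [-0.73  0.29 -0.77  0.07  0.24  1.1 ] F [-0.2  0.4 -0. ] T [ 0.01  0.39 -0.05] g 0.0
phi -0.496 z.ay -0.001 y.ay -0.003
grasp-hex in clamp [ 2.4 -1.5  1.3]
shift [-0.025  0.025 -0.016] turn [-0.001 -0.004  0.004]
```

Emit:
{"method": "move_arm", "body": {
  "plan": [
    [[-0.02,0.015,-0.005],[0,0,0],0.6],
    [[-0.02,0.015,-0.005],[0,0,0],0.4],
    [[-0.02,0.015,-0.005],[0,0,0],0.2],
    [[-0.02,0.015,-0.005],[0,0,0],0.2],
    [[-0.02,0.015,-0.005],[0,0,0],0.2],
    [[-0.02,0.015,-0.005],[0,0,0],0.2]
  ],
  "grip_force": 25
}}

```text
time_s: 17.5
position: [0.4819, -0.3297, 0.0721]
tcp_rot: [[0.2, 0.86, 0.47], [0.98, -0.175, -0.095], [0.001, 0.48, -0.877]]
contact_force: [6.5, -0.3, -1.8]
width: 0.255
grasp_force: 24.7
```

```bash
python3 st.py; python3 hx.py 0 -0.499
```

```text
t 17.5 p [ 481.9 -329.7   72.1] y yaw -11.5 z [ 0.47  -0.095 -0.877] w 0.255 j [-0.73  0.29 -0.78  0.06  0.24  1.1 ] F [ 6.5 -0.3 -1.8] T [-0.05 -0.69  0.06] g 24.7
phi -0.5 z.ay -0.0 y.ay -0.002
grasp-hex in clamp [-0.5  0.5  1.1]
shift [ 0.004 -0.007 -0.014] turn [-0.     0.002  0.003]
```

Emit:
{"method": "move_arm", "body": {
  "plan": [
    [[0,0,0],[0,0,0],0.1],
    [[0,0,0],[0,0,0],0.1],
    [[-0.012,0.003,-0.004],[0.033,0.163,0],0.1],
    [[-0.024,0.005,-0.007],[0.066,0.326,0],0.1],
    [[-0.037,0.008,-0.01],[0.099,0.49,0],0.1],
    [[-0.049,0.01,-0.012],[0.132,0.653,0],0.1],
    [[-0.049,0.01,-0.012],[0.132,0.653,0],0.1]
  ],
  "grip_force": 80
}}

```text
time_s: 18.38
position: [0.4785, -0.329, 0.0714]
tcp_rot: [[0.2, 0.98, -0.026], [0.98, -0.2, 0.004], [-0.002, -0.026, -1.0]]
contact_force: [2.3, 0.4, 10.6]
width: 0.241
grasp_force: 86.4
```

Emit:
{"method": "move_arm", "body": {
  "plan": [
    [[-0.012,0.003,0.002],[0.033,0.163,0],0.1],
    [[-0.024,0.005,0.006],[0.066,0.326,0],0.1],
    [[-0.037,0.008,0.01],[0.099,0.49,0],0.1],
    [[-0.049,0.01,0.015],[0.132,0.653,0],0.1],
    [[-0.049,0.01,0.015],[0.132,0.653,0],0.1],
    [[-0.049,0.01,0.015],[0.132,0.653,0],0.1]
  ]
}}

```text
time_s: 19.12
position: [0.4751, -0.3282, 0.0719]
tcp_rot: [[0.2, 0.838, -0.507], [0.98, -0.173, 0.1], [-0.004, -0.517, -0.856]]
contact_force: [10.0, -2.4, 8.9]
width: 0.242
grasp_force: 85.7
```

```bash
python3 st.py; python3 hx.py 0 0.55; python3 side.py
```

```text
t 19.12 p [ 475.1 -328.2   71.9] y yaw -11.7 z [-0.507  0.1   -0.856] w 0.242 j [-0.52  0.85  0.3   1.54 -0.16  1.3 ] F [10.  -2.4  8.9] T [-0.05 -1.02 -0.03] g 85.7
phi 0.544 z.ay -0.002 y.ay -0.004
grasp-hex in clamp [0.5 0.6 0.8]
shift [-0.008 -0.005 -0.009] turn [0.006 0.007 0.003]
ch [[-25.0, -47.4, 37.0], [-17.8, -40.2, 38.9], [1.8, -8.4, 40.7], [21.4, 26.2, 42.0], [28.2, 39.3, 43.1]] (array([ 582. , -359.2]), array([56.4, 95.4]), np.float64(76.7))
pad 1 [50.2, 52.8, 55.7, 64.9, 67.2] 44
pad -1 [-55.1, -52.9, -50.5, -46.8, -45.4] 48
jaw 1 [63.4, 64.7, 67.0, 71.5, 74.6] 66
jaw -1 [-75.7, -74.3, -72.3, -69.3, -66.4] 76
```

The jaws have drawn in about 7 mm each, as expected for θ≈1.59. I regrip for the last stroke.

Emit:
{"method": "move_arm", "body": {
  "plan": [
    [[0,0,0],[0,0,0],0.6],
    [[0,0,0],[0,0,0],0.6],
    [[0,0,0],[0,0,0],0.6],
    [[0.016,-0.003,-0.005],[-0.044,-0.218,0],0.6],
    [[0.033,-0.007,-0.01],[-0.088,-0.436,0],0.6],
    [[0.049,-0.01,-0.015],[-0.132,-0.653,0],0.6],
    [[0.049,-0.01,-0.015],[-0.132,-0.653,0],0.6],
    [[0.049,-0.01,-0.015],[-0.132,-0.653,0],0.6]
  ]
}}

```text
time_s: 20.18
position: [0.4765, -0.3285, 0.0704]
tcp_rot: [[0.201, 0.979, -0.027], [0.979, -0.201, 0.005], [-0.0, -0.028, -1.0]]
contact_force: [0.5, 0.3, -0.3]
width: 0.599
grasp_force: 0.0
```

Emit:
{"method": "move_arm", "body": {
  "plan": [
    [[0.016,-0.003,0.004],[-0.044,-0.218,0],0.6],
    [[0.033,-0.007,0.008],[-0.088,-0.436,0],0.6],
    [[0.049,-0.01,0.012],[-0.132,-0.653,0],0.6],
    [[0.049,-0.01,0.012],[-0.132,-0.653,0],0.6],
    [[0.049,-0.01,0.012],[-0.132,-0.653,0],0.6]
  ]
}}

```text
time_s: 20.8
position: [0.4827, -0.331, 0.0718]
tcp_rot: [[0.201, 0.862, 0.466], [0.98, -0.177, -0.095], [0.001, 0.476, -0.88]]
contact_force: [0.0, -0.2, 0.7]
width: 0.599
grasp_force: 0.0
```

Emit:
{"method": "move_arm", "body": {
  "plan": [
    [[0,0,0],[0,0,0],0.4],
    [[0,0,0],[0,0,0],0.2],
    [[0,0,0],[0,0,0],0.2],
    [[0,0,0],[0,0,0],0.2],
    [[0,0,0],[0,0,0],0.2]
  ],
  "grip_force": 25
}}

```text
time_s: 21.42
position: [0.4818, -0.3306, 0.0719]
tcp_rot: [[0.201, 0.86, 0.469], [0.98, -0.176, -0.097], [-0.001, 0.479, -0.878]]
contact_force: [5.4, -3.9, -4.8]
width: 0.253
grasp_force: 24.7
```

```bash
python3 st.py; python3 hx.py 0 -0.5; python3 side.py
```

```text
t 21.43 p [ 481.8 -330.6   71.9] y yaw -11.5 z [ 0.469 -0.097 -0.878] w 0.253 j [-0.73  0.29 -0.78  0.06  0.24  1.1 ] F [ 5.4 -3.9 -4.8] T [-0.52 -0.16 -0.2 ] g 24.7
phi -0.5 z.ay -0.002 y.ay -0.002
grasp-hex in clamp [-0.4 -0.4  0.9]
shift [ 0.006  0.004 -0.011] turn [ 0.001 -0.001  0.004]
ch [[-24.6, -47.6, 36.7], [-17.5, -39.6, 38.9], [1.9, -7.3, 40.7], [21.5, 27.0, 42.0], [28.6, 40.3, 43.1]] (array([ 582.4, -358.6]), array([56.2, 95.9]), np.float64(77.1))
pad 1 [51.5, 53.5, 57.2, 64.7, 67.0] 46
pad -1 [-54.8, -54.4, -51.3, -47.6, -46.3] 46
jaw 1 [62.3, 64.1, 67.2, 72.5, 75.2] 63
jaw -1 [-76.2, -74.6, -72.6, -68.3, -66.0] 78
```

Emit:
{"method": "move_arm", "body": {
  "plan": [
    [[0,0,0],[0,0,0],0.1],
    [[0,0,0],[0,0,0],0.1],
    [[-0.012,0.003,-0.004],[0.033,0.163,0],0.1],
    [[-0.024,0.005,-0.007],[0.066,0.326,0],0.1],
    [[-0.037,0.008,-0.01],[0.099,0.49,0],0.1],
    [[-0.049,0.01,-0.012],[0.132,0.653,0],0.1],
    [[-0.049,0.01,-0.012],[0.132,0.653,0],0.1]
  ],
  "grip_force": 80
}}

```text
time_s: 22.35
position: [0.4784, -0.3299, 0.0713]
tcp_rot: [[0.2, 0.979, -0.026], [0.98, -0.2, 0.002], [-0.003, -0.026, -1.0]]
contact_force: [-0.3, -2.8, 8.2]
width: 0.238
grasp_force: 89.2
```

Emit:
{"method": "move_arm", "body": {
  "plan": [
    [[-0.01,0.002,0.002],[0.025,0.12,0],0.1],
    [[-0.018,0.004,0.004],[0.049,0.24,0],0.1],
    [[-0.027,0.005,0.007],[0.073,0.36,0],0.1],
    [[-0.036,0.007,0.01],[0.097,0.48,0],0.1],
    [[-0.045,0.009,0.012],[0.121,0.602,0],0.1],
    [[-0.045,0.009,0.012],[0.121,0.602,0],0.1],
    [[-0.045,0.009,0.012],[0.121,0.602,0],0.1]
  ]
}}

```text
time_s: 23.22
position: [0.4753, -0.3293, 0.0722]
tcp_rot: [[0.199, 0.858, -0.473], [0.98, -0.177, 0.091], [-0.006, -0.481, -0.877]]
contact_force: [6.9, -5.1, 7.8]
width: 0.239
grasp_force: 89.7
```

```bash
python3 st.py; python3 hx.py 0 0.506; python3 side.py b5
```

```text
t 23.23 p [ 475.3 -329.3   72.2] y yaw -11.7 z [-0.473  0.091 -0.877] w 0.239 j [-0.52  0.82  0.25  1.49 -0.16  1.29] F [ 6.9 -5.1  7.8] T [-0.58 -0.67  0.39] g 89.7
phi 0.502 z.ay -0.004 y.ay -0.004
grasp-hex in clamp [ 0.7 -0.4  1.2]
shift [-0.008  0.007 -0.014] turn [0.008 0.003 0.002]
ch [[-25.7, -45.2, 36.8], [-18.8, -38.4, 38.8], [1.1, -6.3, 40.7], [21.0, 29.3, 42.1], [27.5, 41.5, 43.2]] (array([ 581.7, -356.9]), array([56.5, 96. ]), np.float64(77.0))
pad 1 [50.1, 51.9, 54.4, 59.5, 60.5] 6
pad -1 [-48.9, -47.5, -46.2, -43.9, -43.0] 15
jaw 1 [58.0, 59.5, 63.2, 67.1, 70.4] 60
jaw -1 [-71.1, -70.1, -67.4, -63.5, -61.0] 84
```

View pics/b5.png

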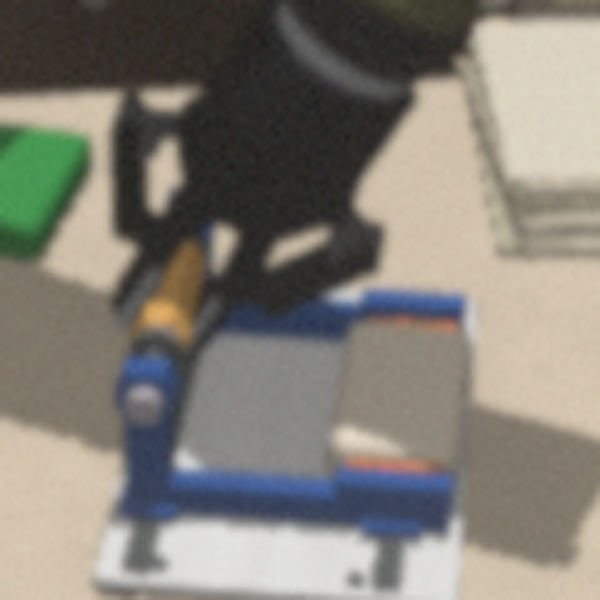

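Both pads now touch the case: far pad visible at (410,323), near pad at (395,465). Each jaw has moved 12 mm, so θ≈2.6. I release and back off along the tool axis.

Emit:
{"method": "move_arm", "body": {
  "plan": [
    [[0,0,0],[0,0,0],0.6],
    [[0,0,0],[0,0,0],0.6],
    [[0,0,0],[0,0,0],0.6],
    [[0.15,-0.03,0.28],[0,0,0],0.6],
    [[0.3,-0.06,0.56],[0,0,0],0.6],
    [[0.47,-0.09,0.88],[0,0,0],0.6],
    [[0.47,-0.09,0.88],[0,0,0],0.6]
  ]
}}

```text
time_s: 24.15
position: [0.5109, -0.3347, 0.1422]
tcp_rot: [[0.2, 0.857, -0.476], [0.98, -0.177, 0.095], [-0.003, -0.485, -0.875]]
contact_force: [-0.7, 0.1, -0.5]
width: 0.598
grasp_force: 0.0
```

Emit:
{"method": "move_arm", "body": {
  "plan": [
    [[0,0,0.5],[0,0,0],0.6],
    [[-0.3,0,1],[0,0,0],0.6],
    [[-0.6,0,1],[0,0,0],0.6],
    [[-0.6,0,1],[0,0,0],0.6]
  ]
}}

```text
time_s: 24.65
position: [0.4597, -0.3341, 0.2211]
tcp_rot: [[0.202, 0.854, -0.479], [0.979, -0.177, 0.098], [-0.001, -0.489, -0.872]]
contact_force: [-0.4, -0.0, -0.4]
width: 0.6
grasp_force: 0.0
```

```bash
python3 st.py; python3 side.py b6
```

```text
t 24.65 p [ 459.7 -334.1  221.1] y yaw -11.7 z [-0.479  0.098 -0.872] w 0.6 j [-0.54  0.73  0.46  1.79 -0.16  1.28] F [-0.4 -0.  -0.4] T [-0.09 -0.48 -0.03] g 0.0
ch [[-25.4, -45.4, 37.0], [-18.5, -37.7, 39.1], [1.4, -6.0, 40.7], [21.1, 29.0, 42.2], [27.7, 42.2, 43.4]] (array([ 582. , -356.7]), array([56.2, 95.5]), np.float64(76.3))
jaw 1 [57.9, 59.5, 62.3, 66.0, 69.5] 55
jaw -1 [-71.3, -70.0, -67.1, -62.2, -60.0] 89
```

View pics/b6.png

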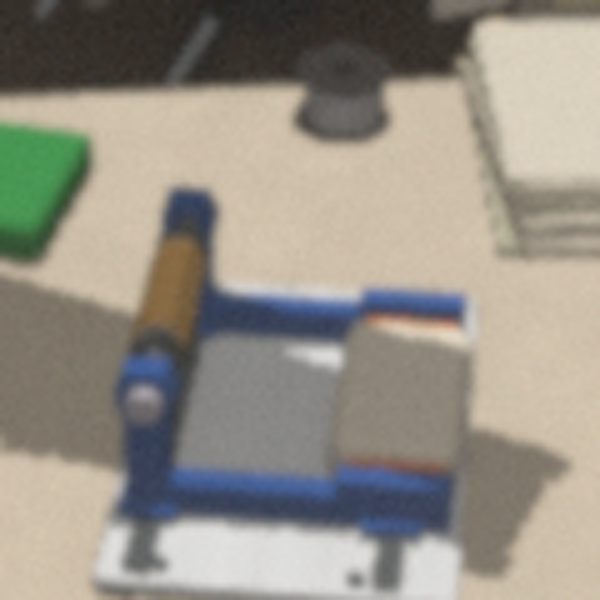

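The case sits clamped between both pads, a thin strip of orange showing at (415,322) and (400,465). The robot is clear, so I hand in.

```bash
python3 -c "
from bench import env
print(env.finish_job())"
```

```text
the job is handed in; nothing more can be done
None
```

I handed the job in at about 25 s: the charger lies flat on the bed between the pads, and the turnbuckle is at about 2.6 rad. From the jaw travel I estimate each pad is pushed back about 3 mm. The arm is clear and nothing else was touched as far as I could see, but the hand-in returned no verdict.

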